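# Clamp a cemented sole in the bench press with its fold-away crank

## Task

A freshly cemented sole waits under the bench press. Fold the crank's stowed handle fully up, then wind the crank clockwise (seen from above) until the rubber pad bears firmly on the sole: stop when the handle pulls about 6 N harder than it did running free, and do not force it further, or the sole is crushed. Let go, leaving the handle standing and the press clamped, without disturbing the other things on the bench.

Things in the scene. Friction and masses are not known exactly. Their poses are not given: they have to be found in the camera images.
- press: Green bench press bolted to the bench, origin under its middle, on the screw's axis: base 210 x 290 x 30 mm, two steel columns 230 mm apart along its y axis, crosshead 60 x 290 mm with its top at 170 mm, screw collar (brass, radius 24 mm) up to 182 mm. A loose iron plate with the cemented sole lies in it on a packing board, under the ram's pad.
- crank_axis (a point): Point on the screw's vertical axis 215 mm above the bench. The steel crank turns about it: a bar 16 mm wide, 188 to 200 mm above the bench, reaching 97 mm to the handle's side and 73 mm (counterweight) to the other. It stays level. Clockwise from above lowers the ram 16 mm a turn; the other way it soon stops. It stays where it is left.
- handle_pivot (a point): The handle's hinge on the end of the crank: 85 mm from the crank axis, 215 mm above the bench; goes round with the crank, whose starting direction varies. The hinge pin is level and square to the crank: the handle folds in the crank's upright plane. Running free, it takes a steady 9 N here to turn the crank (0.75 N m); this is felt truly while the crank creeps round, less when it rests.
- handle (a joint): Fold angle of the handle (rad): near 0 = stowed, lying level over the crank bar with its free end at the crank axis; 1.571 = standing straight up against its stop. The hinge is stiff (0.08 N m, 1.6 N at 50 mm) and stays where it is left.
- grip: The handle's red grip sleeve, 21 mm diameter, from 15 to 77 mm from the hinge; spins freely on its pin, so fingers holding it need not turn with the crank. Origin at the hinge, z axis along the handle to the free end. Stowed, its centre line is 15 mm above the crank bar, with 45 mm of free height down to the crosshead on both sides of the bar.
- ram: Steel ram plate, 150 x 150 x 14 mm, origin in the middle of its underside, with a springy black rubber pad 16 mm thick below. The pad starts 6 to 22 mm above the sole, whose height is not measured and differs by 10 mm from job to job. Once it bears, the load rises about 165 N per rad of crank; 33 N adds 1 N to the pull at the handle. 200 N is right, 120 to 265 N will do, over 300 N crushes.
- cement_can: Bystander: red can, 72 mm diameter, 105 mm high, origin under its centre.
- polish_jar: Bystander: amber jar with a black lid, 60 mm diameter, 58 mm high, origin under its centre.
- hammer: Bystander: hammer lying on the bench, about 260 mm long, origin under its middle.
- shoe: Bystander: brown finished shoe, 255 mm long, 112 mm high, origin under its middle.

How it is judged (in metres and radians):
On the way, in this order (a step that is already met when the one before it is completed fails the run):
1. the handle is folded fully up while the pad is still clear of the sole (value of joint handle above 1.45 rad and contact force between ram and anything else below 2 N), for 0.2 s.
2. the pad bears firmly on the sole (contact force between ram and anything else above 120 N), for 0.2 s.
At the end, for the whole second after the job is handed in: The pad presses on the sole with 120 to 265 N and goes on doing so with the crank let go; the handle still stands up (more than 1.2 rad) (contact force between ram and anything else between 120 and 265 N and value of joint handle above 1.2 rad); the robot touches nothing.
It fails at once if the sole is crushed: the pad presses with more than 300 N (contact force between ram and anything else above 300 N).
It fails at once if a thing on the bench is disturbed (moved more than 20 mm) (distance of any of cement_can, polish_jar, hammer, shoe from where it was at the start of the episode above 0.02 m).
It also fails if it takes over 72 s, if anything falls off the work surface, if the arm or the gripper's body presses on something with over 40 N, if the wrist force passes 120 N, or if a joint passes its speed limit or range.

## Robot

A 6-joint arm with a two-finger parallel gripper is mounted at the origin on the work surface. World frame = base frame: x ahead of the robot, y to its left, z up, the work surface at z = 0. Lengths are in mm, angles in degrees, forces in N, time in s.
With the tool pointing down it reaches from about 300 to 850 mm from the base axis. Payload 4.2 kg.
Tool frame: the origin (TCP) lies midway between the tips of the shut fingers; the grasp point (between the pads) lies env.hold_point_z behind it (env.hold_point_z is the distance from the TCP to the grasp point, in mm); z points along the fingers, y is the line along which they close (so a half turn about z gives the same grasp; the last joint's range is limited). The gripper opens to 91 mm and grips with 3 to 60 N. Pads are 32 mm wide; open, the fingers measure 118 mm over their backs; the gripper's body (76 mm by 178 mm) begins 60 mm behind the grasp point.
Start: joints at [-74.886, 18.312, 89.639, -0, 72.044, -1.146], TCP at [161.006, -552.015, 213.976] pointing down, gripper open.
Joint ranges: [-177.97, 177.97], [-48.28, 115.42], [12.27, 149.76], [-77.06, 257.06], [2.81, 150.46], [-146.56, 146.56]. Speed limits (degrees/s): [147.25, 147.25, 180, 180, 180, 180].

## Interface

Orientations are given as [roll, pitch, yaw] about the fixed x, y, z axes, in that order (R = Rz(yaw) Ry(pitch) Rx(roll)).
In Python, from workcell import env, viewer, spotter gives the robot as it stands.
- The arm moves only by the tool apply_moves, never from a script. Its arguments are lists of equal length, an entry for each row: "delta_pos": the shift along the world's x, y, z normalised to -1 to 1, where 1 is 120 mm, a list of three; "rot": the turn, a rotation vector about the world's x, y, z normalised to -1 to 1, where 1 is 1.5 rad, a list of three; "hand": the opening, from 0 (shut) to 1 (fully open). A call has 1 to 10 rows; each row is the pose to reach, as a shift and turn from the pose commanded when the call began; what a row does not reach only later rows make up. A row lasts 1/12 s, in which the tool goes at most 41.7 mm and 7.16 degrees, less where a joint would pass 70% of its speed; a pose out of reach is approached as far as the arm can. A call with a number of a shift or a turn outside -1 to 1 is refused whole. A call with a gripper value outside its range is refused whole. The fingers move at their own pace and stop on an object; "newtons" is the grip in N (left out, the last holds). Time passes only in rows, so rows that repeat a pose let the fingers close. It gives the time, the measured TCP pose, the force, the opening and the grip force at its end, in the units of the state.
- env.state(): the state, without advancing time (a new reading comes with each control period).
- viewer.grab_frame(name): name is "side" or "top" or "wrist"; returns a dict with "pixels" (480x640x3 uint8, red, green, blue), "camera_matrix" (3x3 intrinsics, pixels), "R" (3x3) and "t" (3): a world point X has camera coordinates R X + t; the wrist camera has in their place "mount" (4x4, takes a point from camera to tool coordinates, whose origin is the TCP and whose axes are the flange's). Camera axes: x right, y down, z forward; pixel columns grow to the right and rows downward; lengths in mm; the calibration is good to about 2 mm. A picture is of the moment at which its call begins: read the wrist's pose just before it. There is no depth.
- env.job_done(): hands the job in; it is judged then, once.
Trained networks look in a picture, given as the dict that the camera call returned (one of the last four; its "shot" number tells which), for a name from the list of things; names that differ only in an ending like _2 or _b are one class to them, and where a whole thing is asked for, a point or a joint stands for the part that bears it (a point fixed in the world has none). Each returns a list of dicts, best first, with "score" (0 to 1); they miss things now and then, are a little off and sometimes report something else, mostly with a low value. They report only what shows in the picture. A call takes as long as a camera call.
- spotter.trace(picture, query): "mask" (480x640 bool, what is visible of it) and "box" ([centre column, centre row, width, height] in pixels, round what is visible of it).
- spotter.landmark_of(picture, query): "position" ([column, row] in pixels: a listed point, or the origin of a listed thing).
The state is a dict: "time_s": time; "qpos": joint angles; "qvel": joint speeds; "effort": joint torques, N m; "ee_pos": TCP position; "ee_rot": TCP orientation; "force": force on the tool from outside, world axes, zero at the start; "torque": the same for the moment, N m; "gripper_width": finger opening in mm; "gripper_force": force on a finger pad.
Only numpy, scipy, OpenCV 4.12 (cv2) and the standard library are available. Lean on these libraries where they do the work, as an engineer would, in place of code of your own. Each camera call takes 0.05 s, during which the arm holds its last target. There are 200 camera calls.

## Working session

There is one attempt and no reset: what is moved stays moved. The work goes in short steps, Python scripts to look and compute and a tool call to move; the robot and the scene stay as the last step left them, time stands still between calls to the robot, and variables do not carry over. Pictures are saved under pics/ and viewed, at most 10 in all, crops included, and the job is handed in when it is done.

Besides the shell and the picture viewer there is one more tool, called after "Emit:" as a command line: name --argument value ..., lists and objects as JSON in quotes. apply_moves: Moves the arm, as the interface text tells. Its arguments: {"type":"object","properties":{"delta_pos":{"type":"array"},"rot":{"type":"array"},"hand":{"type":"array"},"newtons":{"type":"number"}},"required":["delta_pos","rot","hand"]}

```bash
mkdir -p pics
cat > h.py <<'E'
import numpy as np, cv2
from workcell import env, viewer, spotter
from scipy.spatial.transform import Rotation as Ro
def ray(f,p):
    K=np.array(f["camera_matrix"]);R=np.array(f["R"]);t=np.array(f["t"])
    d=R.T@np.linalg.solve(K,[p[0],p[1],1.]);return -R.T@t,d/np.linalg.norm(d)
def at_z(f,p,z):
    c,d=ray(f,p);return c+d*(z-c[2])/d[2]
def tri(a,b):
    A=0;B=0;
    for c,d in(a,b):
        P=np.eye(3)-np.outer(d,d);A=A+P;B=B+P@c
    X=np.linalg.solve(A,B);return X,[np.linalg.norm((np.eye(3)-np.outer(d,d))@(X-c)) for c,d in(a,b)]
def proj(f,X):
    v=np.array(f["R"])@X+np.array(f["t"]);v=np.array(f["camera_matrix"])@v;return v[:2]/v[2]
E
python3 - <<'E'
from h import *
print(env.state(),env.hold_point_z)
F={n:viewer.grab_frame(n) for n in("top","side")}
for n in F: cv2.imwrite(f"pics/{n}0.png",F[n]["pixels"][:,:,::-1])
for q in["press","crank_axis","handle_pivot","grip","ram","cement_can","polish_jar","hammer","shoe"]:
    z={"crank_axis":215,"handle_pivot":215,"grip":215}.get(q,0)
    P={}
    for n in F:
        r=spotter.landmark_of(F[n],q)
        if r: P[n]=r[0]["position"];print(q,n,np.round(P[n],1),round(r[0]["score"],2),at_z(F[n],P[n],z).round(1))
    if len(P)==2:
        X,e=tri(ray(F["top"],P["top"]),ray(F["side"],P["side"]));print("   tri",X.round(1),np.round(e,1))
E
```

```text
{'time_s': 0.0, 'qpos': array([-7.48847571e+01,  1.83508906e+01,  8.97055510e+01, -3.34972035e-04,
        7.20432765e+01, -1.14476567e+00]), 'qvel': array([-0.08000316, -0.03649829,  0.03178268,  0.07967655, -0.07822567,
        0.02470292]), 'effort': array([ 4.38265079e-04, -4.12458372e+01, -2.31972349e+01,  7.29816710e-02,
        4.54911974e-02, -1.58238681e-04]), 'ee_pos': array([ 160.87856196, -551.51792641,  213.1335932 ]), 'ee_rot': array([-1.79900295e+02, -1.67381453e-03,  1.62601106e+01]), 'force': array([ 0.73256341, -0.6299976 ,  0.24191654]), 'torque': array([0.01138551, 0.01694553, 0.02181519]), 'gripper_force': 0.0, 'gripper_width': 91.00283158370658} 18.8
press top [289.1 221.1] 0.8 [602.9  77.6   0. ]
press side [315.2 255.6] 0.9 [581.4  84.3   0. ]
   tri [591.7  80.8   2.1] [11.1 11.1]
crank_axis top [284.5 207.5] 0.84 [595.3  79.4 215. ]
crank_axis side [319.4 189.8] 0.84 [603.   92.3 215. ]
   tri [595.   78.6 222.4] [1.4 1.4]
handle_pivot top [313.5 205.4] 0.64 [601.4   1.7 215. ]
grip top [314.  204.3] 0.55 [6.045e+02 4.000e-01 2.150e+02]
grip side [333.9 201. ] 0.63 [608.2   9.7 215. ]
   tri [6.033e+02 3.000e-01 2.204e+02] [0.1 0.1]
ram top [288.1 214.6] 0.93 [623.2  80.9   0. ]
ram side [318.  227.5] 0.71 [663.8 236.7   0. ]
   tri [595.5  77.4 100.3] [5.7 5.7]
cement_can top [178.7 267.8] 0.6 [458.7 406.8   0. ]
polish_jar top [182.4 203. ] 0.72 [658.3 404.8   0. ]
hammer top [460.3 287. ] 0.58 [ 403.3 -437.     0. ]
hammer side [341.8 389.3] 0.55 [ 396.2 -446.7    0. ]
   tri [ 402.4 -438.7   -9.4] [1.9 1.9]
shoe top [449.2 200. ] 0.57 [ 671.  -413.8    0. ]
shoe side [434. 342.] 0.66 [ 672.9 -406.3    0. ]
   tri [ 668.9 -412.1    6.2] [0.6 0.6]
```

Run:
```python
from h import *
t=cv2.imread("pics/top0.png");s=cv2.imread("pics/side0.png")
a=cv2.resize(t[160:260,230:350],None,fx=5,fy=5,interpolation=cv2.INTER_CUBIC)
cv2.imwrite("pics/tc.png",a)
cv2.imwrite("pics/sc.png",cv2.resize(s[150:290,230:410],None,fx=4,fy=4,interpolation=cv2.INTER_CUBIC))
```

```text
(no output)
```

View pics/tc.png

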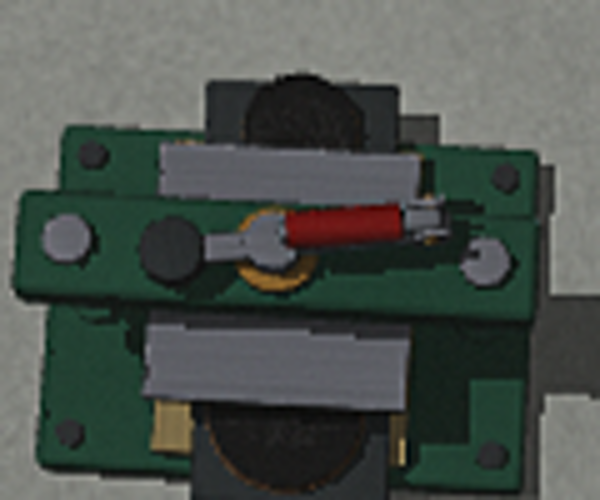

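View pics/sc.png

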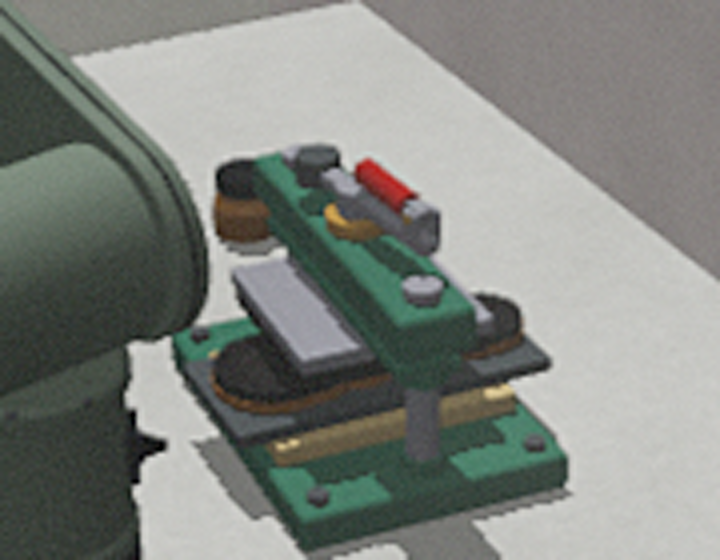

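View pics/side0.png

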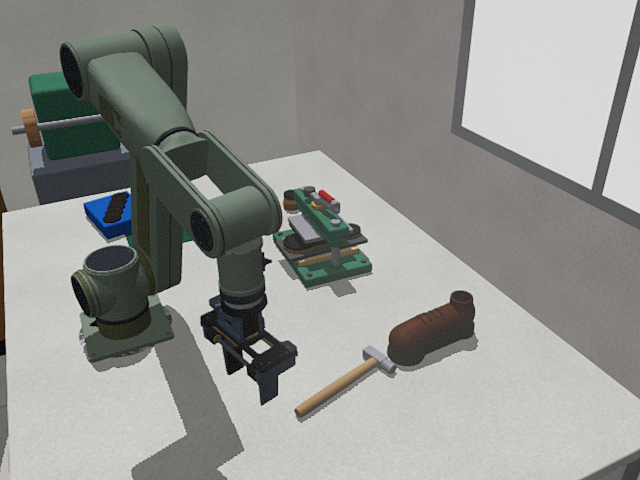

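The handle is stowed, with the red grip running from crop (287,226) to (402,220) in the top view and its hinge at about (425,218). The crank points along roughly -y, and the bystanders are well clear of it. Next I'll refine the grip line by segmenting the red.

```bash
cat >> h.py <<'E'
def redline(f,box):
    p=f["pixels"].astype(int);m=(p[:,:,0]>90)&(p[:,:,0]>2*p[:,:,1])&(p[:,:,0]>2*p[:,:,2])
    M=np.zeros_like(m);x0,x1,y0,y1=box;M[y0:y1,x0:x1]=m[y0:y1,x0:x1]
    v,u=np.nonzero(M);P=np.c_[u,v].astype(float);c=P.mean(0);d=np.linalg.svd(P-c,full_matrices=False)[2][0];s=(P-c)@d
    return c,c+d*s.min(),c+d*s.max(),len(P)
E
python3 - <<'E'
from h import *
t=viewer.grab_frame("top");s=viewer.grab_frame("side")
a=redline(t,(270,330,190,225));b=redline(s,(300,350,180,215))
print(a,b)
for p in a[:3]: print("top@215",at_z(t,p,215).round(1))
for p in b[:3]: print("side@215",at_z(s,p,215).round(1))
print(tri(ray(t,a[0]),ray(s,b[0])))
for i in(1,2):
  for j in(1,2): print(i,j,tri(ray(t,a[i]),ray(s,b[j])))
E
```

```text
(array([298.03921569, 204.05882353]), array([309.08630468, 203.3554074 ]), array([286.98489011, 204.76270045]), 102) (array([325.18987342, 195.39240506]), array([319.24298986, 190.69253763]), array([330.65029715, 199.70781959]), 79)
top@215 [605.   43.3 215. ]
top@215 [607.   13.6 215. ]
top@215 [602.9  72.9 215. ]
side@215 [602.   52.2 215. ]
side@215 [600.   87.2 215. ]
side@215 [603.7  21.  215. ]
(array([601.08356224,  44.01239651, 219.6218921 ]), [np.float64(2.8576709141455914), np.float64(2.8576709141455274)])
1 1 (array([583.24567904,  17.68413768, 253.40718185]), [np.float64(14.908399235611), np.float64(14.908399235610945)])
1 2 (array([603.43021784,  14.46718413, 218.78204194]), [np.float64(2.76064433304977), np.float64(2.7606443330498993)])
2 1 (array([597.57349478,  73.63128698, 222.46322488]), [np.float64(3.6642597821822465), np.float64(3.6642597821823166)])
2 2 (array([618.68754572,  71.39094085, 186.22872737]), [np.float64(9.267283000221108), np.float64(9.26728300022099)])
```

Emit:
apply_moves --delta_pos '[[0.2,0.2,0.3],[0.4,0.5,0.6],[0.7,0.8,0.9],[0.75,1,1],[0.75,1,1]]' --rot '[[0,0,0.08],[0,0,0.16],[0,0,0.24],[0,0,0.3],[0,0,0.35]]' --hand '[1,1,1,1,1]'

```text
time_s: 1.52
ee_pos: [252.5, -430.2, 336.8]
ee_rot: [179.8, -0.0, 46.7]
force: [0.7, -1.3, -0.6]
gripper_width: 91.3
gripper_force: 0.0
```

Emit:
apply_moves --delta_pos '[[0.25,0.3,0],[0.5,0.6,0],[0.75,0.9,0],[0.8,1,0]]' --rot '[[0,0,0.08],[0,0,0.16],[0,0,0.2],[0,0,0.2]]' --hand '[1,1,1,1]'

```text
time_s: 1.85
ee_pos: [348.7, -309.6, 334.3]
ee_rot: [179.9, -0.1, 63.7]
force: [-0.1, -0.6, -0.1]
gripper_width: 91.1
gripper_force: 0.0
```

Emit:
apply_moves --delta_pos '[[0.25,0.3,0],[0.5,0.6,0],[0.75,0.9,0],[0.8,1,0]]' --rot '[[0,0,0.08],[0,0,0.16],[0,0,0.2],[0,0,0.2]]' --hand '[1,1,1,1]'

```text
time_s: 2.18
ee_pos: [444.9, -189.4, 334.0]
ee_rot: [179.9, -0.1, 80.9]
force: [-0.1, -0.2, -1.3]
gripper_width: 91.3
gripper_force: 0.0
```

Emit:
apply_moves --delta_pos '[[0.25,0.3,0],[0.5,0.6,0],[0.65,0.9,0],[0.7,1,0],[0.7,1,0]]' --rot '[[0,0,0.08],[0,0,0.15],[0,0,0.15],[0,0,0.15],[0,0,0.15]]' --hand '[1,1,1,1,1]'

```text
time_s: 2.6
ee_pos: [528.9, -68.1, 333.3]
ee_rot: [180.0, -0.1, 93.9]
force: [-0.2, -0.7, -0.4]
gripper_width: 91.1
gripper_force: 0.0
```

Emit:
apply_moves --delta_pos '[[0.2,0.3,0],[0.4,0.5,0],[0.6,0.7,0],[0.6,0.8,0],[0.6,0.8,0],[0.6,0.8,0]]' --rot '[[0,0,0],[0,0,0],[0,0,0],[0,0,0],[0,0,0],[0,0,0]]' --hand '[1,1,1,1,1,1]'

```text
time_s: 3.1
ee_pos: [598.3, 23.3, 333.9]
ee_rot: [-179.9, 0.1, 93.6]
force: [0.6, -0.8, -0.6]
gripper_width: 91.2
gripper_force: 0.0
```

```bash
cat >> h.py <<'E'
def wrist():
    s=env.state();f=viewer.grab_frame("wrist");T=np.array(f["mount"])
    Rw=Ro.from_euler("xyz",s["ee_rot"],degrees=True).as_matrix()
    Rc=Rw@T[:3,:3];c=Rw@T[:3,3]+s["ee_pos"];f["R"]=Rc.T;f["t"]=-Rc.T@c;return f,s
E
python3 - <<'E'
from h import *
f,s=wrist();print(s["ee_pos"],s["ee_rot"],s["qpos"],s["force"])
cv2.imwrite("pics/w0.png",f["pixels"][:,:,::-1])
a=redline(f,(0,640,0,480));print(a)
for p in a[:3]: print(at_z(f,p,215).round(1))
for q in("crank_axis","handle_pivot","grip"):
    for r in spotter.landmark_of(f,q)[:1]: print(q,r["position"],r["score"],at_z(f,r["position"],215).round(1))
E
```

```text
[598.30693406  23.29018467 333.85844331] [-1.79937662e+02  6.19209296e-02  9.36354300e+01] [ 1.16489905e+00  1.79725860e+01  7.31964772e+01 -6.45625715e-02
  8.88905488e+01 -2.46921364e+00] [ 0.56677299 -0.75069266 -0.59152121]
(array([326.4939577 , 208.91893253]), array([325.17899736, 169.22596821]), array([327.85396633, 249.97170955]), 1986)
[601.   42.7 215. ]
[597.9  73.2 215. ]
[604.4   9.  215. ]
crank_axis [322.3, 157.7] 0.61 [595.2  81.7 215. ]
handle_pivot [328.5, 261.2] 0.73 [ 6.056e+02 -6.000e-01  2.150e+02]
```

View pics/w0.png

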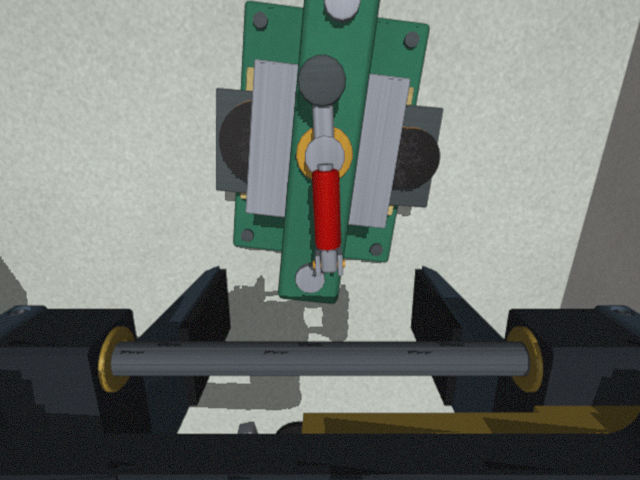

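Wrist view: the grip runs from (325,169) to (328,250), the axis is at (323,155) and the hinge at (329,262). All the estimates agree: axis at about (596.5, 81), hinge at about (605, -3).

Emit:
apply_moves --delta_pos '[[0,0.1,-0.2],[0.01,0.2,-0.4],[0.01,0.26,-0.6],[0.01,0.26,-0.8],[0.01,0.26,-0.95],[0.01,0.26,-1],[0.01,0.26,-1]]' --rot '[[0,0,0.026],[0,0,0.026],[0,0,0.026],[0,0,0.026],[0,0,0.026],[0,0,0.026],[0,0,0.026]]' --hand '[0.8,0.6,0.6,0.6,0.6,0.6,0.6]'

```text
time_s: 3.88
ee_pos: [599.1, 54.3, 212.8]
ee_rot: [-179.8, 0.0, 95.8]
force: [-0.4, 0.6, -0.2]
gripper_width: 54.9
gripper_force: 0.0
```

Run:
```python
from h import *
f,s=wrist();print(s["ee_pos"],s["ee_rot"],s["force"])
t=viewer.grab_frame("side")
cv2.imwrite("pics/m1.png",np.hstack([cv2.resize(f["pixels"],(400,300)),cv2.resize(t["pixels"][130:280,220:420],(400,300))])[:,:,::-1])
a=redline(f,(0,640,0,480));print(a)
for p in a[:3]: print(at_z(f,p,215).round(1))
```

```text
[599.08387784  54.28040784 212.78637983] [-1.79827688e+02  4.81827853e-03  9.57829467e+01] [-0.38211024  0.6224143  -0.15515667]
(array([322.53994316, 309.85159457]), array([323.42647675, 263.71993382]), array([321.07579721, 386.03989156]), 3167)
[599.8  49.7 215. ]
[597.8  73.9 215. ]
[603.7   5.3 215. ]
```

View pics/m1.png

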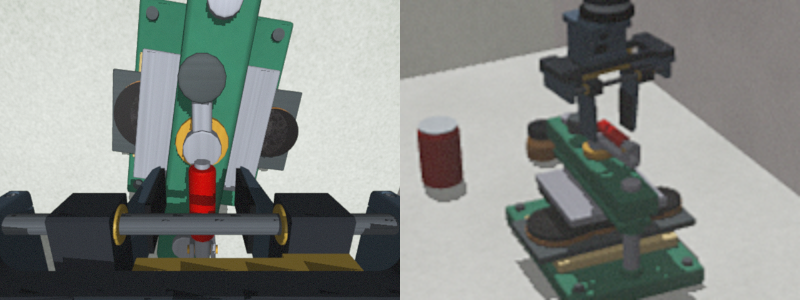

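Fingers straddle the grip, centred on it. Descend and close.

Emit:
apply_moves --delta_pos '[[0,0,-0.07],[0,0,-0.13],[0,0,-0.13],[0,0,-0.13],[0,0,-0.13],[0,0,-0.13],[0,0,-0.13],[0,0,-0.13]]' --rot '[[0,0,0],[0,0,0],[0,0,0],[0,0,0],[0,0,0],[0,0,0],[0,0,0],[0,0,0]]' --hand '[0.6,0.6,0.4,0.1,0,0,0,0]' --newtons 12

```text
time_s: 4.65
ee_pos: [600.5, 55.1, 198.6]
ee_rot: [179.9, 0.0, 95.9]
force: [0.0, -0.7, 0.6]
gripper_width: 20.7
gripper_force: 12.6
```

Emit:
apply_moves --delta_pos '[[0,-0.004,0.06],[0,-0.016,0.125],[0.004,-0.037,0.19],[0.006,-0.065,0.242],[0.01,-0.1,0.295],[0.014,-0.142,0.342],[0.019,-0.19,0.383],[0.024,-0.242,0.419],[0.024,-0.242,0.419]]' --rot '[[0,0,0],[0,0,0],[0,0,0],[0,0,0],[0,0,0],[0,0,0],[0,0,0],[0,0,0],[0,0,0]]' --hand '[0,0,0,0,0,0,0,0,0]'

```text
time_s: 5.4
ee_pos: [603.6, 25.4, 250.5]
ee_rot: [179.9, -0.0, 95.8]
force: [-0.1, 3.3, 3.9]
gripper_width: 20.6
gripper_force: 12.0
```

Run:
```python
from h import *
f,s=wrist();print(s["ee_pos"],s["ee_rot"],s["force"])
t=viewer.grab_frame("side")
cv2.imwrite("pics/m2.png",np.hstack([cv2.resize(f["pixels"],(400,300)),cv2.resize(t["pixels"][130:280,220:420],(400,300))])[:,:,::-1])
```

```text
[603.6115393   25.35514569 250.48844093] [ 1.79856073e+02 -6.69391002e-03  9.57822437e+01] [-0.12740358  3.3143046   3.88572886]
```

View pics/m2.png

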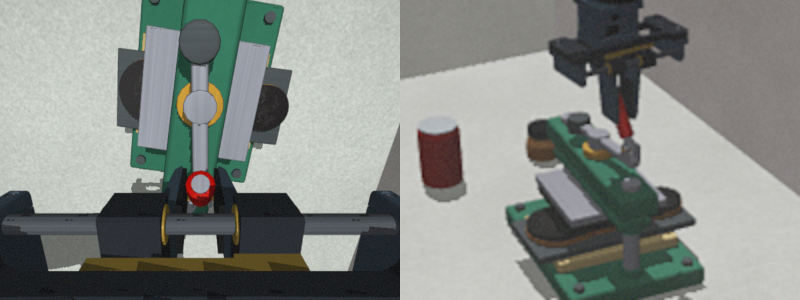

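The handle is at about 60° and pivoting cleanly in the pads. Carry on to the stop.

Emit:
apply_moves --delta_pos '[[0.004,-0.038,0.02],[0.008,-0.076,0.036],[0.012,-0.118,0.048],[0.016,-0.158,0.058],[0.02,-0.2,0.063],[0.024,-0.242,0.065],[0.027,-0.27,0.065],[0.029,-0.29,0.063],[0.029,-0.29,0.063],[0.029,-0.29,0.063]]' --rot '[[0,0,0],[0,0,0],[0,0,0],[0,0,0],[0,0,0],[0,0,0],[0,0,0],[0,0,0],[0,0,0],[0,0,0]]' --hand '[0,0,0,0,0,0,0,0,0,0]'

```text
time_s: 6.33
ee_pos: [607.1, -8.3, 257.8]
ee_rot: [179.8, -0.0, 95.8]
force: [1.4, 2.9, 6.7]
gripper_width: 20.9
gripper_force: 12.0
```

Run:
```python
from h import *
f,s=wrist();print(s["ee_pos"],s["ee_rot"],s["force"],s["torque"])
t=viewer.grab_frame("side")
cv2.imwrite("pics/m3.png",np.hstack([cv2.resize(f["pixels"],(400,300)),cv2.resize(t["pixels"][130:280,220:420],(400,300))])[:,:,::-1])
```

```text
[607.09314431  -8.30537376 257.80371565] [ 1.79834537e+02 -3.21561958e-02  9.58366548e+01] [1.40337723 2.92964096 6.65445627] [ 0.7136676  -0.36654115 -0.01371615]
```

View pics/m3.png

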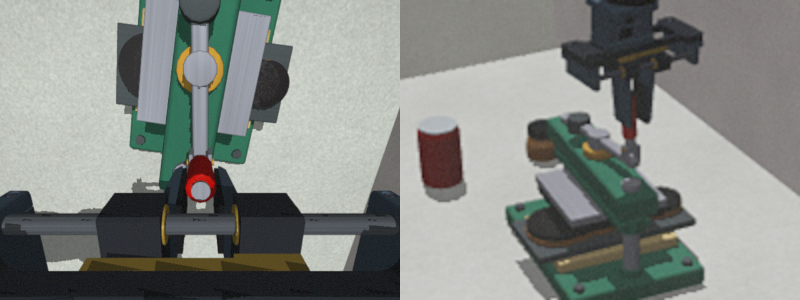

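Emit:
apply_moves --delta_pos '[[0.001,-0.01,0],[0.002,-0.02,0],[0.003,-0.03,0],[0.004,-0.04,0],[0.004,-0.04,0],[0.004,-0.04,0]]' --rot '[[0,0,0],[0,0,0],[0,0,0],[0,0,0],[0,0,0],[0,0,0]]' --hand '[0,0,0,0,0,0]'

```text
time_s: 6.93
ee_pos: [607.6, -12.8, 257.6]
ee_rot: [179.8, -0.1, 95.8]
force: [1.7, 3.5, 4.9]
gripper_width: 20.8
gripper_force: 12.0
```

Run:
```python
from h import *
f,s=wrist();print(s["ee_pos"],s["force"])
p=f["pixels"].astype(int)
m=(p[:,:,0]>90)&(p[:,:,0]>2*p[:,:,1])&(p[:,:,0]>2*p[:,:,2]);v,u=np.nonzero(m);print(u.min(),u.max(),v.min(),v.max())
cv2.imwrite("pics/m4.png",cv2.resize(f["pixels"][220:360,240:400],None,fx=4,fy=4,interpolation=cv2.INTER_CUBIC)[:,:,::-1])
for X in ([607,-8,297],[605.3,-3,297],[605.3,-3,215]): print(X,proj(f,np.array(X,float)))
```

```text
[607.56321396 -12.842957   257.62263312] [1.65089692 3.4906715  4.87169099]
296 344 244 323
[607, -8, 297] [322.54286548 332.7307241 ]
[605.3, -3, 297] [319.52380048 320.99392773]
[605.3, -3, 215] [319.3665681 252.1325644]
```

View pics/m4.png

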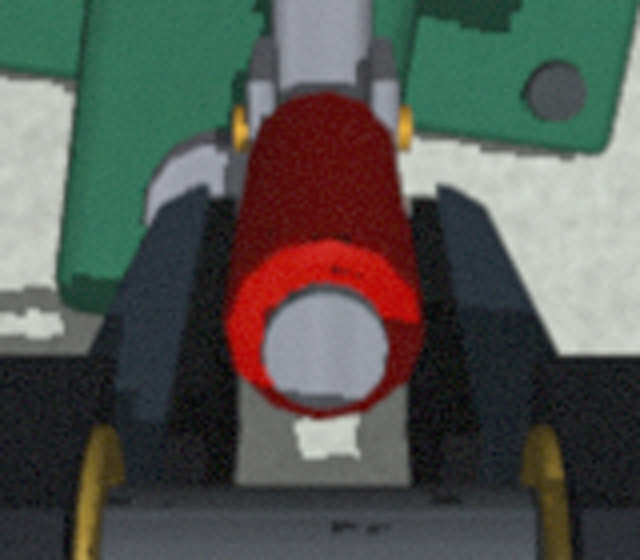

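The handle is against its stop: 3.5 N at 61 mm is well above the hinge friction, and the pads now slide along the sleeve. I'll regrasp it centred and lower, with a firmer grip.

Emit:
apply_moves --delta_pos '[[0,0,0],[0,0,0],[-0.02,0.08,-0.05],[-0.02,0.08,-0.1],[-0.02,0.08,-0.1],[-0.02,0.08,-0.1],[-0.02,0.08,-0.1],[-0.02,0.08,-0.1],[-0.02,0.08,-0.1]]' --rot '[[0,0,0],[0,0,0],[0,0,0],[0,0,0],[0,0,0],[0,0,0],[0,0,0],[0,0,0],[0,0,0]]' --hand '[0.5,0.5,0.5,0.5,0.4,0,0,0,0]' --newtons 45

```text
time_s: 7.73
ee_pos: [606.4, -3.8, 244.3]
ee_rot: [179.8, 0.0, 95.8]
force: [5.1, 0.2, -3.1]
gripper_width: 20.4
gripper_force: 45.0
```

Run:
```python
from h import *
s=env.state();print(s["ee_pos"],s["force"],s["torque"])
A=np.array([596.5,81.3]);p=s["ee_pos"][:2];d=p-A;print(np.hypot(*d),np.degrees(np.arctan2(d[1],d[0])))
f,s=wrist();a=redline(f,(280,360,200,330));print(a)
t=viewer.grab_frame("side");b=redline(t,(300,350,150,215));print(b)
for p in b[1:3]:
    c,dd=ray(t,p); print((c+dd*(605-c[0])/dd[0]).round(1))   # plane x=605
```

```text
[606.35939079  -3.83055681 244.27946771] [ 5.09261623  0.17805545 -3.13445211] [ 0.05795368 -0.89518396 -0.02860539]
85.69958745050538 -83.39372439272536
(array([323.50434096, 303.34411997]), array([328.25574983, 268.5816856 ]), array([319.6308915 , 331.68319506]), 1267)
(array([335.92307692, 187.        ]), array([335.36460715, 199.01694458]), array([336.34275815, 177.96945565]), 13)
[605.   -5.5 228.8]
[605.  -11.4 294.9]
```

```bash
cat >> h.py <<'E'
def rows(phi0,step,n,R=86.,R0=86.):
    a=np.radians(phi0-step*np.arange(1,n+1));b=np.radians(phi0)
    d=np.c_[R*np.cos(a)-R0*np.cos(b),R*np.sin(a)-R0*np.sin(b),0*a]/120
    print(phi0,"->",phi0-step*n,[[round(float(x),3) for x in r] for r in d])
A=np.array([596.5,81.3])
def tang():
    s=env.state();d=s["ee_pos"][:2]-A;ph=np.arctan2(d[1],d[0]);u=np.array([np.cos(ph),np.sin(ph)]);t=np.array([u[1],-u[0]])
    F=s["force"][:2];print(s["time_s"],"phi",np.degrees(ph).round(1),"r",np.hypot(*d).round(1),"pull",(-F@t).round(2),"radial",(F@u).round(2),"z",s["ee_pos"][2].round(1),"w",s["gripper_width"].round(1))
E
python3 -c "
from h import *
rows(-84,5,10,R0=85.3);rows(-134,5,10);rows(-184,5,10);rows(-234,5,10);rows(-284,5,10)"
```

```text
-84 -> -134 [[-0.062, -0.01, -0.0], [-0.124, -0.008, -0.0], [-0.186, -0.001, -0.0], [-0.248, 0.012, -0.0], [-0.308, 0.029, -0.0], [-0.366, 0.052, -0.0], [-0.422, 0.08, -0.0], [-0.475, 0.113, -0.0], [-0.525, 0.15, -0.0], [-0.572, 0.191, -0.0]]
-134 -> -184 [[-0.043, 0.045, -0.0], [-0.082, 0.094, -0.0], [-0.116, 0.146, -0.0], [-0.146, 0.201, -0.0], [-0.171, 0.259, -0.0], [-0.191, 0.318, -0.0], [-0.206, 0.379, -0.0], [-0.215, 0.441, -0.0], [-0.219, 0.503, -0.0], [-0.217, 0.566, -0.0]]
-184 -> -234 [[0.007, 0.062, -0.0], [0.02, 0.123, -0.0], [0.037, 0.183, -0.0], [0.06, 0.242, -0.0], [0.088, 0.297, -0.0], [0.121, 0.351, -0.0], [0.158, 0.401, -0.0], [0.199, 0.448, -0.0], [0.245, 0.491, -0.0], [0.294, 0.53, -0.0]]
-234 -> -284 [[0.052, 0.035, -0.0], [0.107, 0.064, -0.0], [0.164, 0.089, -0.0], [0.224, 0.109, -0.0], [0.284, 0.124, -0.0], [0.346, 0.133, -0.0], [0.409, 0.137, -0.0], [0.471, 0.135, -0.0], [0.533, 0.128, -0.0], [0.595, 0.116, -0.0]]
-284 -> -334 [[0.06, -0.018, -0.0], [0.118, -0.041, -0.0], [0.174, -0.069, -0.0], [0.227, -0.101, -0.0], [0.278, -0.138, -0.0], [0.324, -0.18, -0.0], [0.367, -0.225, -0.0], [0.406, -0.274, -0.0], [0.441, -0.326, -0.0], [0.471, -0.381, -0.0]]
```

Emit:
apply_moves --delta_pos '[[-0.062,-0.01,0],[-0.124,-0.008,0],[-0.186,-0.001,0],[-0.248,0.012,0],[-0.308,0.029,0],[-0.366,0.052,0],[-0.422,0.08,0],[-0.475,0.113,0],[-0.525,0.15,0],[-0.572,0.191,0]]' --rot '[[0,0,0],[0,0,0],[0,0,0],[0,0,0],[0,0,0],[0,0,0],[0,0,0],[0,0,0],[0,0,0],[0,0,0]]' --hand '[0,0,0,0,0,0,0,0,0,0]'

```text
time_s: 8.67
ee_pos: [538.4, 18.9, 244.3]
ee_rot: [179.7, 0.0, 95.8]
force: [9.8, -1.5, -4.7]
gripper_width: 20.6
gripper_force: 45.0
```

```bash
python3 -c "
from h import *
tang();f=viewer.grab_frame('side');cv2.imwrite('pics/m5.png',cv2.resize(f['pixels'][130:280,220:420],(800,600),interpolation=cv2.INTER_CUBIC)[:,:,::-1])"
```

```text
Traceback (most recent call last):
  File "h.py", line 32, in tang
    F=s["force"][:2];print(s["time_s"],"phi",np.degrees(ph).round(1),"r",np.hypot(*d).round(1),"pull",(-F@t).round(2),"radial",(F@u).round(2),"z",s["ee_pos"][2].round(1),"w",s["gripper_width"].round(1))
                                                                                                                                                                              ^^^^^^^^^^^^^^^^^^^^^^^^
AttributeError: 'float' object has no attribute 'round'
```

Pull is about 8 N, with a slight outward bias holding the handle against its stop. Continue.

Emit:
apply_moves --delta_pos '[[-0.043,0.045,0],[-0.082,0.094,0],[-0.116,0.146,0],[-0.146,0.201,0],[-0.171,0.259,0],[-0.191,0.318,0],[-0.206,0.379,0],[-0.215,0.441,0],[-0.219,0.503,0],[-0.217,0.566,0]]' --rot '[[0,0,0],[0,0,0],[0,0,0],[0,0,0],[0,0,0],[0,0,0],[0,0,0],[0,0,0],[0,0,0],[0,0,0]]' --hand '[0,0,0,0,0,0,0,0,0,0]'

```text
time_s: 9.5
ee_pos: [512.8, 84.9, 244.4]
ee_rot: [179.7, 0.3, 95.8]
force: [9.1, -8.0, -5.4]
gripper_width: 20.3
gripper_force: 45.0
```

```bash
sed -i 's/,"w",s\["gripper_width"\].round(1)//' h.py; python3 -c "
from h import *
tang()
for p in (-184,-199,-214,-229,-244,-259,-274,-289,-304,-319):rows(p,2.5,6)"
```

```text
9.5 phi 177.6 r 83.8 pull 7.58 radial -9.39 z 244.4
-184 -> -199.0 [[0.003, 0.031, -0.0], [0.007, 0.062, -0.0], [0.013, 0.093, -0.0], [0.02, 0.123, -0.0], [0.028, 0.154, -0.0], [0.037, 0.183, -0.0]]
-199 -> -214.0 [[0.011, 0.029, -0.0], [0.023, 0.058, -0.0], [0.036, 0.086, -0.0], [0.051, 0.114, -0.0], [0.067, 0.141, -0.0], [0.083, 0.167, -0.0]]
-214 -> -229.0 [[0.018, 0.026, -0.0], [0.037, 0.05, -0.0], [0.057, 0.074, -0.0], [0.079, 0.097, -0.0], [0.101, 0.119, -0.0], [0.124, 0.14, -0.0]]
-229 -> -244.0 [[0.024, 0.02, -0.0], [0.049, 0.039, -0.0], [0.075, 0.057, -0.0], [0.101, 0.073, -0.0], [0.128, 0.089, -0.0], [0.156, 0.103, -0.0]]
-244 -> -259.0 [[0.028, 0.013, -0.0], [0.057, 0.025, -0.0], [0.087, 0.035, -0.0], [0.117, 0.045, -0.0], [0.147, 0.053, -0.0], [0.177, 0.059, -0.0]]
-259 -> -274.0 [[0.031, 0.005, -0.0], [0.062, 0.009, -0.0], [0.093, 0.012, -0.0], [0.124, 0.013, -0.0], [0.156, 0.013, -0.0], [0.187, 0.011, -0.0]]
-274 -> -289.0 [[0.031, -0.003, -0.0], [0.062, -0.007, -0.0], [0.093, -0.013, -0.0], [0.123, -0.02, -0.0], [0.154, -0.028, -0.0], [0.183, -0.037, -0.0]]
-289 -> -304.0 [[0.029, -0.011, -0.0], [0.058, -0.023, -0.0], [0.086, -0.036, -0.0], [0.114, -0.051, -0.0], [0.141, -0.067, -0.0], [0.167, -0.083, -0.0]]
-304 -> -319.0 [[0.026, -0.018, -0.0], [0.05, -0.037, -0.0], [0.074, -0.057, -0.0], [0.097, -0.079, -0.0], [0.119, -0.101, -0.0], [0.14, -0.124, -0.0]]
-319 -> -334.0 [[0.02, -0.024, -0.0], [0.039, -0.049, -0.0], [0.057, -0.075, -0.0], [0.073, -0.101, -0.0], [0.089, -0.128, -0.0], [0.103, -0.156, -0.0]]
```

Emit:
apply_moves --delta_pos '[[0.007,0.062,0],[0.02,0.123,0],[0.037,0.183,0],[0.06,0.242,0],[0.088,0.297,0],[0.121,0.351,0],[0.158,0.401,0],[0.199,0.448,0],[0.245,0.491,0],[0.294,0.53,0]]' --rot '[[0,0,0],[0,0,0],[0,0,0],[0,0,0],[0,0,0],[0,0,0],[0,0,0],[0,0,0],[0,0,0],[0,0,0]]' --hand '[0,0,0,0,0,0,0,0,0,0]'

```text
time_s: 10.33
ee_pos: [545.3, 146.3, 244.3]
ee_rot: [-179.9, 0.5, 95.8]
force: [0.7, -13.2, 0.7]
gripper_width: 20.1
gripper_force: 45.0
```

```bash
python3 -c "
from h import *
tang()
for i in range(16): rows(-234-25*i,2.5,10)"
```

```text
10.3333 phi 128.3 r 82.7 pull 7.65 radial -10.78 z 244.3
-234 -> -259.0 [[0.026, 0.018, -0.0], [0.052, 0.035, -0.0], [0.079, 0.05, -0.0], [0.107, 0.064, -0.0], [0.135, 0.077, -0.0], [0.164, 0.089, -0.0], [0.194, 0.1, -0.0], [0.224, 0.109, -0.0], [0.254, 0.117, -0.0], [0.284, 0.124, -0.0]]
-259 -> -284.0 [[0.031, 0.005, -0.0], [0.062, 0.009, -0.0], [0.093, 0.012, -0.0], [0.124, 0.013, -0.0], [0.156, 0.013, -0.0], [0.187, 0.011, -0.0], [0.218, 0.009, -0.0], [0.249, 0.004, -0.0], [0.28, -0.001, -0.0], [0.31, -0.008, -0.0]]
-284 -> -309.0 [[0.03, -0.008, -0.0], [0.06, -0.018, -0.0], [0.089, -0.029, -0.0], [0.118, -0.041, -0.0], [0.146, -0.054, -0.0], [0.174, -0.069, -0.0], [0.201, -0.084, -0.0], [0.227, -0.101, -0.0], [0.253, -0.119, -0.0], [0.278, -0.138, -0.0]]
-309 -> -334.0 [[0.024, -0.02, -0.0], [0.047, -0.041, -0.0], [0.069, -0.064, -0.0], [0.09, -0.087, -0.0], [0.11, -0.111, -0.0], [0.129, -0.136, -0.0], [0.147, -0.161, -0.0], [0.163, -0.188, -0.0], [0.179, -0.215, -0.0], [0.193, -0.243, -0.0]]
-334 -> -359.0 [[0.013, -0.028, -0.0], [0.025, -0.057, -0.0], [0.035, -0.087, -0.0], [0
[... 2145 characters left out ...]

-559 -> -584.0 [[0.011, 0.029, -0.0], [0.023, 0.058, -0.0], [0.036, 0.086, -0.0], [0.051, 0.114, -0.0], [0.067, 0.141, -0.0], [0.083, 0.167, -0.0], [0.102, 0.193, -0.0], [0.121, 0.218, -0.0], [0.141, 0.242, -0.0], [0.162, 0.265, -0.0]]
-584 -> -609.0 [[0.022, 0.022, -0.0], [0.045, 0.043, -0.0], [0.069, 0.063, -0.0], [0.094, 0.082, -0.0], [0.12, 0.1, -0.0], [0.146, 0.116, -0.0], [0.174, 0.132, -0.0], [0.201, 0.146, -0.0], [0.23, 0.159, -0.0], [0.259, 0.171, -0.0]]
-609 -> -634.0 [[0.029, 0.011, -0.0], [0.059, 0.02, -0.0], [0.09, 0.028, -0.0], [0.12, 0.034, -0.0], [0.151, 0.04, -0.0], [0.182, 0.044, -0.0], [0.213, 0.046, -0.0], [0.244, 0.047, -0.0], [0.276, 0.047, -0.0], [0.307, 0.046, -0.0]]
```

Emit:
apply_moves --delta_pos '[[0.038,0.007,0],[0.064,0.024,0],[0.091,0.039,0],[0.119,0.053,0],[0.147,0.066,0],[0.176,0.078,0],[0.206,0.089,0],[0.236,0.098,0],[0.266,0.106,0],[0.296,0.113,0]]' --rot '[[0,0,0],[0,0,0],[0,0,0],[0,0,0],[0,0,0],[0,0,0],[0,0,0],[0,0,0],[0,0,0],[0,0,0]]' --hand '[0,0,0,0,0,0,0,0,0,0]'

```text
time_s: 11.17
ee_pos: [577.9, 161.7, 244.2]
ee_rot: [-179.6, 0.2, 95.8]
force: [-5.7, -6.5, 2.4]
gripper_width: 20.4
gripper_force: 45.0
```

```bash
sed -i 's/596.5,81.3/598,80/' h.py; python3 -c "
from h import *
tang()"
```

```text
11.1667 phi 103.8 r 84.2 pull 7.07 radial -4.97 z 244.2
```

Emit:
apply_moves --delta_pos '[[0.031,0.005,0],[0.062,0.009,0],[0.093,0.012,0],[0.124,0.013,0],[0.156,0.013,0],[0.187,0.011,0],[0.218,0.009,0],[0.249,0.004,0],[0.28,-0.001,0],[0.31,-0.008,0]]' --rot '[[0,0,0],[0,0,0],[0,0,0],[0,0,0],[0,0,0],[0,0,0],[0,0,0],[0,0,0],[0,0,0],[0,0,0]]' --hand '[0,0,0,0,0,0,0,0,0,0]'

```text
time_s: 12.0
ee_pos: [614.2, 162.5, 244.2]
ee_rot: [-179.5, -0.0, 95.8]
force: [-8.2, -2.6, 3.2]
gripper_width: 20.1
gripper_force: 45.0
```

```bash
python3 -c "
from h import *
tang()"
```

```text
12.0 phi 78.9 r 84.1 pull 7.53 radial -4.16 z 244.2
```

Emit:
apply_moves --delta_pos '[[0.03,-0.008,0],[0.06,-0.018,0],[0.089,-0.029,0],[0.118,-0.041,0],[0.146,-0.054,0],[0.174,-0.069,0],[0.201,-0.084,0],[0.227,-0.101,0],[0.253,-0.119,0],[0.278,-0.138,0]]' --rot '[[0,0,0],[0,0,0],[0,0,0],[0,0,0],[0,0,0],[0,0,0],[0,0,0],[0,0,0],[0,0,0],[0,0,0]]' --hand '[0,0,0,0,0,0,0,0,0,0]'

```text
time_s: 12.83
ee_pos: [647.7, 148.0, 244.3]
ee_rot: [-179.5, -0.2, 95.8]
force: [-7.6, 1.4, 1.8]
gripper_width: 20.4
gripper_force: 45.0
```

```bash
python3 -c "
from h import *
tang()"
```

```text
12.8333 phi 53.8 r 84.2 pull 6.96 radial -3.33 z 244.3
```

Emit:
apply_moves --delta_pos '[[0.024,-0.02,0],[0.047,-0.041,0],[0.069,-0.064,0],[0.09,-0.087,0],[0.11,-0.111,0],[0.129,-0.136,0],[0.147,-0.161,0],[0.163,-0.188,0],[0.179,-0.215,0],[0.193,-0.243,0]]' --rot '[[0,0,0],[0,0,0],[0,0,0],[0,0,0],[0,0,0],[0,0,0],[0,0,0],[0,0,0],[0,0,0],[0,0,0]]' --hand '[0,0,0,0,0,0,0,0,0,0]'

```text
time_s: 13.67
ee_pos: [672.0, 120.6, 244.3]
ee_rot: [-179.7, -0.4, 95.9]
force: [-5.0, 6.4, 1.5]
gripper_width: 20.7
gripper_force: 45.0
```

```bash
python3 -c "
from h import *
tang()"
```

```text
13.6667 phi 28.8 r 84.4 pull 8.0 radial -1.27 z 244.3
```

Emit:
apply_moves --delta_pos '[[0.013,-0.028,0],[0.025,-0.057,0],[0.035,-0.087,0],[0.045,-0.117,0],[0.053,-0.147,0],[0.059,-0.177,0],[0.065,-0.208,0],[0.069,-0.239,0],[0.071,-0.27,0],[0.072,-0.302,0]]' --rot '[[0,0,0],[0,0,0],[0,0,0],[0,0,0],[0,0,0],[0,0,0],[0,0,0],[0,0,0],[0,0,0],[0,0,0]]' --hand '[0,0,0,0,0,0,0,0,0,0]'

```text
time_s: 14.5
ee_pos: [682.7, 85.7, 244.3]
ee_rot: [180.0, -0.5, 95.9]
force: [0.3, 9.6, -1.0]
gripper_width: 20.2
gripper_force: 45.0
```

```bash
python3 -c "
from h import *
tang()"
```

```text
14.5 phi 3.9 r 84.9 pull 9.53 radial 0.93 z 244.3
```

Emit:
apply_moves --delta_pos '[[0,-0.031,0],[-0.002,-0.062,0],[-0.004,-0.094,0],[-0.009,-0.125,0],[-0.014,-0.155,0],[-0.021,-0.186,0],[-0.029,-0.216,0],[-0.039,-0.246,0],[-0.05,-0.275,0],[-0.062,-0.304,0]]' --rot '[[0,0,0],[0,0,0],[0,0,0],[0,0,0],[0,0,0],[0,0,0],[0,0,0],[0,0,0],[0,0,0],[0,0,0]]' --hand '[0,0,0,0,0,0,0,0,0,0]'

```text
time_s: 15.33
ee_pos: [677.7, 49.5, 244.4]
ee_rot: [179.6, -0.5, 95.9]
force: [5.5, 10.4, -3.6]
gripper_width: 20.4
gripper_force: 45.0
```

```bash
python3 -c "
from h import *
tang()"
```

```text
15.3333 phi -20.9 r 85.4 pull 11.67 radial 1.43 z 244.4
```

Contact began near φ=27°, because the pull rises at the expected 2.2 N per 25°. About 22° more should give +6 N.

```bash
python3 -c "
from h import *
rows(-384,2.1,10,R=88)"
```

```text
-384 -> -405.0 [[0.004, -0.031, -0.0], [-0.008, -0.055, -0.0], [-0.022, -0.078, -0.0], [-0.036, -0.101, -0.0], [-0.05, -0.124, -0.0], [-0.066, -0.146, -0.0], [-0.082, -0.167, -0.0], [-0.1, -0.188, -0.0], [-0.118, -0.208, -0.0], [-0.136, -0.227, -0.0]]
```

Emit:
apply_moves --delta_pos '[[0.004,-0.031,0],[-0.008,-0.055,0],[-0.022,-0.078,0],[-0.036,-0.101,0],[-0.05,-0.124,0],[-0.066,-0.146,0],[-0.082,-0.167,0],[-0.1,-0.188,0],[-0.118,-0.208,0],[-0.136,-0.227,0]]' --rot '[[0,0,0],[0,0,0],[0,0,0],[0,0,0],[0,0,0],[0,0,0],[0,0,0],[0,0,0],[0,0,0],[0,0,0]]' --hand '[0,0,0,0,0,0,0,0,0,0]'

```text
time_s: 16.17
ee_pos: [662.0, 22.6, 244.3]
ee_rot: [179.6, -0.5, 95.9]
force: [6.8, 11.5, -3.9]
gripper_width: 20.2
gripper_force: 45.0
```

```bash
python3 -c "
from h import *
tang()"
```

```text
16.1667 phi -41.9 r 86.0 pull 13.09 radial -2.57 z 244.3
```

Emit:
apply_moves --delta_pos '[[0.017,0.019,0],[0.017,0.019,0],[0.017,0.019,0],[0.017,0.019,0],[0.017,0.019,0],[0.017,0.019,0]]' --rot '[[0,0,0],[0,0,0],[0,0,0],[0,0,0],[0,0,0],[0,0,0]]' --hand '[0,0.2,0.4,0.6,0.6,0.6]'

```text
time_s: 16.67
ee_pos: [661.2, 19.2, 244.3]
ee_rot: [-180.0, 0.0, 95.8]
force: [-0.1, 1.5, 0.2]
gripper_width: 44.0
gripper_force: 0.0
```

Emit:
apply_moves --delta_pos '[[0,0,0.1],[0,0,0.3],[0,0,0.5],[0,0,0.7],[0,0,0.9],[0,0,1],[0,0,1],[0,0,1]]' --rot '[[0,0,0],[0,0,0],[0,0,0],[0,0,0],[0,0,0],[0,0,0],[0,0,0],[0,0,0]]' --hand '[0.6,0.6,0.6,0.6,0.6,0.6,0.6,0.6]'

```text
time_s: 17.33
ee_pos: [661.4, 19.4, 364.5]
ee_rot: [179.9, 0.0, 95.8]
force: [0.1, -0.4, 0.0]
gripper_width: 54.8
gripper_force: 0.0
```

Run:
```python
from h import *
f,s=wrist();print(s["ee_pos"],s["force"])
t=viewer.grab_frame("side")
for q in ("handle_pivot","grip"):
    for g in(f,t):
        r=spotter.landmark_of(g,q)
        if r: print(q,r[0]["position"],r[0]["score"],at_z(g,r[0]["position"],215).round(1))
cv2.imwrite("pics/m6.png",np.hstack([cv2.resize(f["pixels"],(400,300)),cv2.resize(t["pixels"][130:280,220:420],(400,300),interpolation=cv2.INTER_CUBIC)])[:,:,::-1])
```

```text
[661.39940596  19.4414438  364.49484044] [ 0.11019426 -0.42171486  0.00506958]
handle_pivot [320.7, 216.7] 0.71 [660.5  25.  215. ]
handle_pivot [351.0, 195.3] 0.63 [667.3  19.  215. ]
grip [321.0, 216.1] 0.89 [660.7  25.6 215. ]
grip [347.3, 193.8] 0.59 [662.4  32.3 215. ]
```

View pics/m6.png

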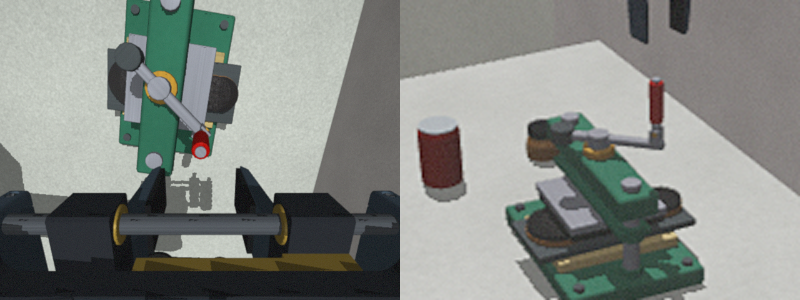

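The handle stands upright, the crank has stayed at about -41° (roughly 195 N by both pull and angle), and the gripper is clear. Handing in.

```bash
python3 -c "
from h import *
print(env.job_done())"
```

```text
the job is handed in; nothing more can be done
None
```

I handed the job in at about 17 s. The handle is folded up and standing, and I wound the press clockwise to an estimated 195 N on the sole. The gripper is open and clear, nothing else on the bench was touched, and no verdict came back at hand-in.

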